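Clip in the hanging rail and hold it against its buffer

TASK

The stall-keeper is fitting the steel hanging rail: take the rod off its wooden rest and push it down past both orange sprung jaws until it sits on the floor of the two fork clips and the jaws have closed over it. Then slide it lengthwise so its end pushes the rubber buffer in about half way (the yellow ring on the buffer's stem just reaching the grey bracket, about 10 N) and stay there pushing steadily while she tightens the screws: the program finishes while the robot is still holding the rod pressed. Never ram the buffer in, and leave the glasses, cup and other things on the table where they are.

Things in the scene. Friction and masses are not known exactly. Their poses are not given: they have to be found in the camera images.
- rod: Loose straight round steel rod, 14 mm in diameter, 280 mm long, about 0.13 kg, both ends alike. Origin at its middle, on its axis; its own x axis runs along it (it may roll about that axis). It starts lying on the rest, its axis 50 mm above the table.
- rest: Fixed wooden rest, 210 x 50 mm, long side along its own x. Two 20 mm long notched blocks at x = -80 and +80 mm carry the rod; their lips rise to 49 mm, and between the blocks (140 mm free) only the 12 mm high base lies under the rod. Origin: centre of its underside. Rod along the rest's x, its middle within 20 mm of the rest's.
- stand: Fixed rail stand; the rail runs along its y. Origin: midway between the clips, at table height. Wooden base 70 mm wide (x), y -180 to +220 mm, 18 mm high. Two aluminium fork clips, 16 mm long in y, at y = -85 and +85 mm, tops 120 mm high, slots 17 mm wide, flared; 154 mm free between them for the fingers. At +y a grey bracket (face at y = 195 mm, top 110 mm) with the sprung buffer.
- seat (a point): Point on the axis of the fully seated rod midway between the clips: 75 mm above the table, at the stand's x = 0, y = 0. The stand's axes. With the rod's middle here its end is 22 mm short of the untouched buffer.
- jaw_a (a joint): Orange sprung jaw of the clip at y = -85 mm: 0 rad shut, reaching over the slot from a pivot at stand x = +12 mm, z = 98 mm, down to its tip at z = 91 mm; up to 1.2 when folded down by the passing rod. It springs shut above the rod once that sits on the slot floor. Pushing past both jaws takes about 10 N.
- jaw_b (a joint): The same for the clip at y = +85 mm.
- buffer: Sprung buffer: black round rubber pad, 28 mm in diameter, on a steel stem with a yellow ring. Origin: centre of the pad face that meets the rod; in the stand frame x = 0, z = 75 mm, y = 162 mm when free. It slides along the stand's +y up to 20 mm, 1 N per mm, so y = 172 mm (half way, yellow ring at the bracket's face) is 10 N.
- glass_a: Clear drinking glass, 62 mm wide, 100 mm high, upright, bystander. Origin: centre of its underside.
- glass_b: Green drinking glass, 62 mm wide, 100 mm high, upright, bystander. Origin: centre of its underside.
- cup: White tea cup without handle, 66 mm wide, 75 mm high, bystander. Origin: centre of its underside.
- tea_jar: Amber jar with blue cap, 70 mm wide, 100 mm high, bystander. Origin: centre of its underside.
- juice: Yellow bottle with green cap, 56 mm wide, 150 mm high, bystander. Origin: centre of its underside.

How it is judged:
By the outcome, as a careful person would: the job done as asked, in the order asked, and still so for the second after the job is handed in, while the arm keeps its last pose, push and grip.
It also fails if it takes over 54 s, if anything falls off the work surface, if the arm or the gripper's body presses on something with over 40 N, if the wrist force passes 120 N, or if a joint passes its speed limit or range.

ROBOT

A 7-joint arm with a two-finger parallel gripper is mounted at the origin on the work surface. World frame = base frame: x ahead of the robot, y to its left, z up, the work surface at z = 0. Lengths are in mm, angles in rad, forces in N, time in s.
With the tool pointing down it reaches from about 400 to 875 mm from the base axis. Payload 4.4 kg.
Tool frame: the origin (TCP) lies midway between the tips of the shut fingers; the grasp point (between the pads) lies 19 mm behind it (ctrl.pinch_z is the distance from the TCP to the grasp point, in mm); z points along the fingers, y is the line along which they close (so a half turn about z gives the same grasp; the last joint's range is limited). The gripper opens to 85 mm and grips with 20 to 120 N. Pads are 22 mm wide; open, the fingers measure 114 mm over their backs; the gripper's body (76 mm by 85 mm) begins 54 mm behind the grasp point. The pads swing forward as they close: fully open they stand 13 mm farther back than shut.
Start: joints at [-0.066, 0.628, 0.038, 1.517, -0.027, 0.996, -0.02], TCP at [650.014, 0.027, 231.313] pointing down, gripper open.
Joint ranges: [-3.06, 3.06], [-0.37, 2.12], [-1.25, 1.32], [0.18, 2.47], [-1.1, 4.24], [0.23, 1.98], [-2.94, 2.94]. Speed limits (rad/s): [2.57, 2.57, 3.14, 3.14, 3.14, 3.14, 3.14].

INTERFACE

Orientations are given as [roll, pitch, yaw] about the fixed x, y, z axes, in that order (R = Rz(yaw) Ry(pitch) Rx(roll)).
In Python, from cell import read_state, cams, order, ctrl gives the robot as it stands.
- The arm moves only by the tool move_arm, never from a script. Its argument "targets" is text: rows parted by semicolons, each of 7 numbers parted by spaces: the gripper's target within -1 to 1 (fully open at 1, half-way at 0, shut at -1), then the shift along the tool's x, y, z in cm, then the turn, a rotation vector about the tool's x, y, z in degrees. A call has 1 to 5 rows; each row shifts and turns the commanded pose from where the row before left it, along the tool's axes as they then stand; what a row does not reach is not made up. A row lasts 1/12 s, in which the tool goes at most 41.7 mm and 7.16 degrees, less where a joint would pass 70% of its speed; a pose out of reach is approached as far as the arm can. A call with a gripper value outside its range is refused whole. The fingers move at their own pace and stop on an object; the grip force is fixed at half the most. Time passes only in rows, so rows that do not move let the fingers close. It gives the time, the measured TCP pose, the force, the opening and the grip force at its end, in the units of the state.
- read_state(): the state, without advancing time (a new reading comes with each control period).
- cams.get_image(name): name is "scene" or "side" or "wrist"; returns a dict with "color" (400x640x3 uint8, red, green, blue), "fovy" (degrees; the focal length in pixels is half the picture's height over the tangent of half this angle, whatever the lens; pixels are square), "cx", "cy" (the principal point, pixels), "k1" (the pictures are not rectified: a ray, as slopes to the right and down, at radius r is drawn at 1 + k1 r^2 times it, then the intrinsics apply), "rvec" (rotation vector, rad) and "tvec" (3), from world to camera coordinates, as OpenCV has them. Camera axes: x right, y down, z forward; pixel columns grow to the right and rows downward; lengths in mm; the calibration is good to about 2 mm. A picture is of the moment at which its call begins. There is no depth.
- order.finish_job(): hands the job in; it is judged then, once.
The state is a dict: "clock": time; "qpos": joint angles; "qd": joint speeds; "tau": joint torques, N m; "eef_pos": TCP position; "tool_rot": TCP orientation; "force": force on the tool from outside, world axes, zero at the start; "torque": the same for the moment, N m; "width": finger opening in mm; "gripper_force": force on a finger pad.
Only numpy, scipy, OpenCV 4.12 (cv2) and the standard library are available. Lean on these libraries where they do the work, as an engineer would, in place of code of your own. Each camera call takes 0.05 s, during which the arm holds its last target. There are 200 camera calls.

## Working session

There is one attempt and no reset: what is moved stays moved. The work goes in short steps, Python scripts to look and compute and a tool call to move; the robot and the scene stay as the last step left them, time stands still between calls to the robot, and variables do not carry over. Pictures are saved under pics/ and viewed, at most 10 in all, crops included, and the job is handed in when it is done.

Besides the shell and the picture viewer there is one more tool, called after "Request:" by a JSON object that holds its "op" and its "data". move_arm: Moves the arm, as the interface text tells. Its arguments: {"type":"object","properties":{"targets":{"type":"string"}},"required":["targets"]}

```bash
mkdir -p pics; cat > h.py <<'E'
import numpy as np, cv2
from cell import read_state, cams, order, ctrl
from scipy.spatial.transform import Rotation as R
def snap(n,f):
    d=cams.get_image(n); cv2.imwrite(f,d['color'][:,:,::-1]); 
    import pickle; d2={k:d[k] for k in d if k!='color'}; pickle.dump(d2,open(f+'.pkl','wb')); return d
def load(f):
    import pickle; return pickle.load(open(f+'.pkl','rb'))
def ray(d,u,v):
    f=200/np.tan(np.radians(d['fovy'])/2)
    q=np.array([(u-d['cx'])/f,(v-d['cy'])/f]); p=q.copy()
    for _ in range(20): p=q/(1+d['k1']*(p@p))
    M=R.from_rotvec(np.ravel(d['rvec'])).as_matrix(); t=np.ravel(d['tvec'])
    return -M.T@t, M.T@np.array([p[0],p[1],1])
def atz(d,u,v,z):
    o,r=ray(d,u,v); return o+r*(z-o[2])/r[2]
def proj(d,P):
    f=200/np.tan(np.radians(d['fovy'])/2)
    M=R.from_rotvec(np.ravel(d['rvec'])).as_matrix(); c=M@np.asarray(P,float)+np.ravel(d['tvec'])
    p=c[:2]/c[2]; p=p*(1+d['k1']*(p@p)); return p*f+[d['cx'],d['cy']]
E
python3 - <<'E'
from h import *
for n in ['scene','side']:
    d=snap(n,f'pics/{n}0.png'); print(n,d['fovy'],d['k1'],ray(d,320,200))
s=read_state(); print(s['eef_pos'],s['tool_rot'],s['force'],s['width'])
E
```

```text
scene 48.31126916034842 -0.010143204129398236 (array([1243.78106606,  317.39722451,  915.44771201]), array([-0.61664358, -0.25689979, -0.74418531]))
side 48.91730414075835 0.03328701298127381 (array([272.41118256, 780.47848391, 687.15845439]), array([ 0.28346003, -0.76990688, -0.57182234]))
[6.49430665e+02 1.32087995e-02 2.30466702e+02] [-3.13986010e+00  4.88473061e-05  1.57081511e+00] [-0.136219    0.82810139 -0.11263392] 85.48643871959646
```

View pics/scene0.png

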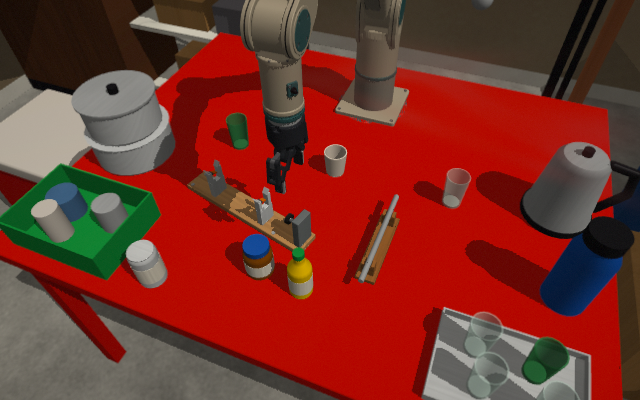

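View pics/side0.png

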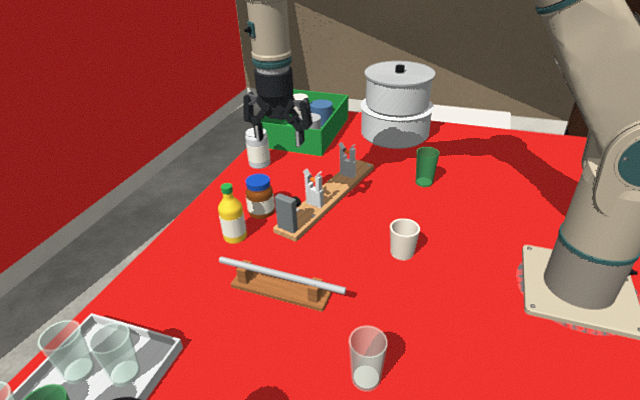

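The scene view shows the stand from about (190,185) to (313,240) with its buffer at the right. The rod runs from (396,197) to (363,278), with the jar, bottle and cup nearby. The side view shows the rod from (220,261) to (345,291). I'll enlarge both.

```bash
python3 - <<'E'
import cv2
a=cv2.imread('pics/scene0.png')[140:290,175:415]; cv2.imwrite('pics/sc1.png',cv2.resize(a,None,fx=3.3333,fy=3.3333,interpolation=cv2.INTER_CUBIC))
a=cv2.imread('pics/side0.png')[130:310,210:450]; cv2.imwrite('pics/sd1.png',cv2.resize(a,None,fx=3.3333,fy=3.3333,interpolation=cv2.INTER_CUBIC))
E
```

```text
(no output)
```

View pics/sc1.png

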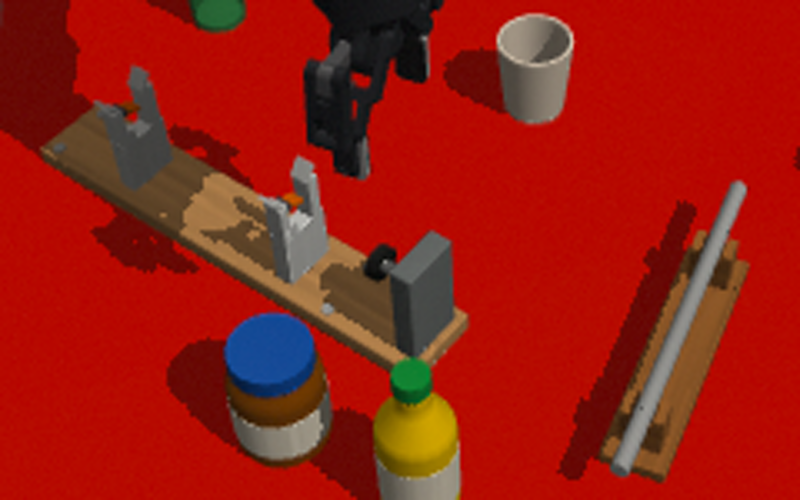

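View pics/sd1.png

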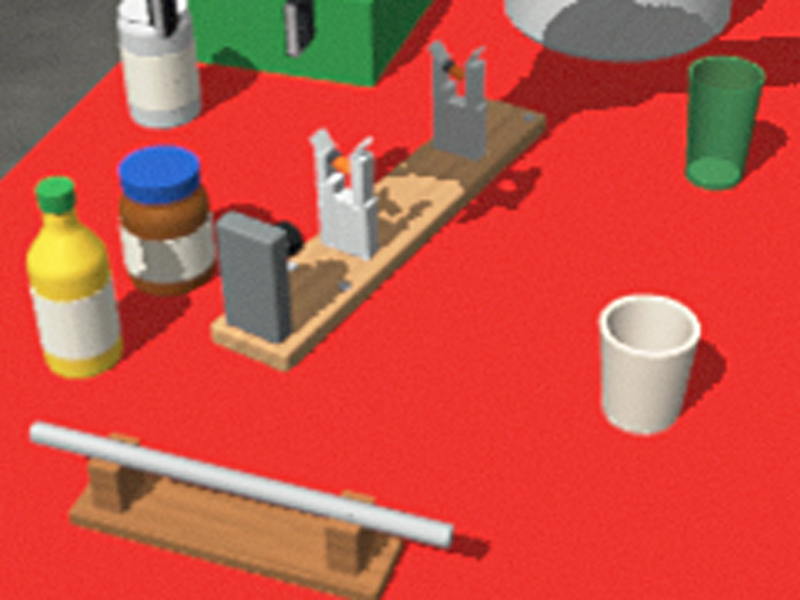

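```bash
cat > fit.py <<'E'
from h import *
from scipy.optimize import least_squares
S=load('pics/scene0.png'); D=load('pics/side0.png')
sc=lambda u,v:(175+u/3.3333,140+v/3.3333); sd=lambda u,v:(210+u/3.3333,130+v/3.3333)
for n,a,b in [('scene',sc(738,188),sc(622,468)),('side',sd(447,535),sd(38,432))]:
    d=S if n=='scene' else D; A=atz(d,*a,50);B=atz(d,*b,50)
    print(n,A,B,np.linalg.norm(A-B),(A+B)/2,np.degrees(np.arctan2(*(B-A)[1::-1])))
obs=[(S,sc(42,150),(35,-180,18)),(S,sc(92,105),(-35,-180,18)),(S,sc(467,318),(-35,220,18)),
(D,sd(545,118),(-35,-180,18)),(D,sd(500,101),(35,-180,18)),(D,sd(290,357),(-35,220,18)),(D,sd(213,325),(35,220,18))]
w=lambda p,l:np.array([p[0]+np.cos(p[2])*l[0]-np.sin(p[2])*l[1],p[1]+np.sin(p[2])*l[0]+np.cos(p[2])*l[1],l[2]])
def res(p): return np.concatenate([proj(d,w(p,l))-px for d,px,l in obs])
r=least_squares(res,[700,-100,-.5]); print(r.x,np.degrees(r.x[2]));print(r.fun.reshape(-1,2).round(1))
p=r.x
print('buf',w(p,(0,162,75)),proj(S,w(p,(0,162,75))),sc(375,262))
for y in(-85,85): print('clip tops S',*[((proj(S,w(p,(x,y,120)))-(175,140))*3.3333).round() for x in(-14,14)],'D',*[((proj(D,w(p,(x,y,120)))-(210,130))*3.3333).round() for x in(-14,14)])
for n,d,px,h in [('cup',S,(175+535/3.333,140+42/3.333),75),('cup',D,(210+650/3.333,130+325/3.333),75),('jar',S,(175+270/3.333,140+350/3.333),100),('jar',D,(210+160/3.333,130+172/3.333),100),('juice',S,(175+411/3.33,140+375/3.33),150),('gl_a',S,(457,175),100),('gl_b',S,(237,118),100)]: print(n,atz(d,*px,h)[:2])
E
python3 fit.py
```

```text
scene [442.48811713 200.63863303  50.        ] [717.6079656  195.52608584  50.        ] 275.1673475645173 [580.04804137 198.08235944  50.        ] -1.0646039058615335
side [441.61555375 200.63678413  50.        ] [716.45837056 194.54616843  50.        ] 274.91029364331996 [579.03696216 197.59147628  50.        ] -1.2694873073924982
[ 5.87552621e+02 -1.81964646e+02 -2.53393514e-01] -14.51837891391449
[[-0.5 -1.8]
 [ 2.7 -2.4]
 [ 0.7 -2.2]
 [ 1.5 -1.5]
 [-5.3 -2.4]
 [-1.  -0.6]
 [-0.9 -0.7]]
buf [628.1644897  -25.13774709  75.        ] [287.8876176  217.12525836] (287.5011250112501, 218.60078600786008)
clip tops S [140.  68.] [114.  88.] D [479.  49.] [449.  40.]
clip tops S [303. 159.] [278. 182.] D [364. 141.] [333. 131.]
cup [366.08150869   1.46034607]
cup [360.40591243   1.52337684]
jar [747.01174298 -48.01237932]
jar [737.86561508 -40.34103381]
juice [762.66826191  66.02315652]
gl_a [359.97754847 333.06232014]
gl_b [ 354.1715125  -314.50186948]
```

Request:
{"op": "move_arm", "data": {"targets": "1 3.3 -1.17 0 0 0 0;1 3.3 -1.17 0 0 0 0;1 3.3 -1.17 0 0 0 0;1 3.3 -1.17 0 0 0 0;1 3.3 -1.17 0 0 0 0"}}

```text
clock: 0.52
eef_pos: [590.5, 166.3, 230.9]
tool_rot: [-3.141, 0.0, 1.57]
force: [0.3, 0.0, 0.2]
width: 85.5
gripper_force: 0.0
```

Request:
{"op": "move_arm", "data": {"targets": "1 3.3 -1.17 0 0 0 0;1 0 0 0 0 0 7;1 0 0 0 0 0 7;1 0 0 0 0 0 7;1 0 0 0 0 0 7"}}

```text
clock: 0.93
eef_pos: [579.4, 198.2, 230.9]
tool_rot: [-3.141, 0.001, 1.077]
force: [-0.8, -0.4, -0.4]
width: 85.1
gripper_force: 0.0
```

Request:
{"op": "move_arm", "data": {"targets": "1 0 0 0 0 0 7;1 0 0 0 0 0 7;1 0 0 0 0 0 7;1 0 0 0 0 0 7;1 0 0 0 0 0 7"}}

```text
clock: 1.35
eef_pos: [579.4, 198.1, 230.9]
tool_rot: [-3.141, 0.001, 0.465]
force: [-1.1, 0.3, -0.3]
width: 85.5
gripper_force: 0.0
```

Request:
{"op": "move_arm", "data": {"targets": "1 0 0 0 0 0 7;1 0 0 0 0 0 7;1 0 0 0 0 0 7;1 0 0 0 0 0 7;1 0 0 0 0 0 0"}}

```text
clock: 1.77
eef_pos: [579.4, 198.1, 230.7]
tool_rot: [3.141, 0.001, -0.02]
force: [-0.2, 0.5, -0.8]
width: 85.2
gripper_force: 0.0
```

Request:
{"op": "move_arm", "data": {"targets": "1 0 0 3.5 0 0 0;1 0 0 3.5 0 0 0;1 0 0 3.5 0 0 0;1 0 0 3 0 0 0;1 0 0 2.5 0 0 0"}}

```text
clock: 2.18
eef_pos: [578.5, 198.0, 68.7]
tool_rot: [3.141, 0.003, -0.013]
force: [1.2, 0.6, 0.0]
width: 85.4
gripper_force: 0.0
```

Request:
{"op": "move_arm", "data": {"targets": "1 0 0 2 0 0 0;1 0 0 1.5 0 0 0;1 0 0 0.5 0 0 0;1 0 0 0 0 0 0;-1 0 0 0 0 0 0"}}

```text
clock: 2.6
eef_pos: [580.2, 198.0, 31.7]
tool_rot: [-3.141, -0.0, -0.016]
force: [0.5, 0.7, 0.9]
width: 75.2
gripper_force: 0.0
```

Request:
{"op": "move_arm", "data": {"targets": "-1 0 0 0 0 0 0;-1 0 0 0 0 0 0;-1 0 0 0 0 0 0;-1 0 0 0 0 0 0;-1 0 0 0 0 0 0"}}

```text
clock: 3.02
eef_pos: [580.1, 196.8, 31.9]
tool_rot: [3.14, -0.001, -0.017]
force: [-1.9, 0.6, 12.2]
width: 12.2
gripper_force: 42.1
```

Request:
{"op": "move_arm", "data": {"targets": "-1 0 0 0 0 0 0;-1 0 0 0 0 0 0;-1 0 0 0 0 0 0;-1 0 0 0 0 0 0;-1 0 0 0 0 0 0"}}

```text
clock: 3.43
eef_pos: [580.2, 196.6, 32.0]
tool_rot: [3.14, -0.001, -0.018]
force: [-1.0, -3.8, 6.6]
width: 12.2
gripper_force: 58.5
```

Request:
{"op": "move_arm", "data": {"targets": "-1 0 0 -1 0 0 0;-1 0 0 -3 0 0 0;-1 0 0 -4 0 0 0;-1 0 0 -4 0 0 0;-1 0 0 -3 0 0 0"}}

```text
clock: 3.85
eef_pos: [580.4, 198.8, 184.7]
tool_rot: [-3.14, -0.002, -0.017]
force: [-0.0, 0.1, -1.2]
width: 11.9
gripper_force: 58.6
```

Request:
{"op": "move_arm", "data": {"targets": "-1 0 0 -2 0 0 0;-1 0 0 -1.5 0 0 0;-1 0 0 -1 0 0 0;-1 0 0 -0.5 0 0 0;-1 0 0 0 0 0 0"}}

```text
clock: 4.27
eef_pos: [580.0, 198.5, 232.1]
tool_rot: [-3.141, -0.001, -0.017]
force: [0.3, 0.2, -0.3]
width: 12.3
gripper_force: 58.6
```

```bash
python3 - <<'E'
from h import *
a=snap('scene','pics/s2.png')['color'];b=snap('side','pics/d2.png')['color'];w=snap('wrist','pics/w2.png')['color']
s=read_state(); print(s['eef_pos'],s['tool_rot'],s['force'],s['torque'],s['width'],s['gripper_force'])
im=np.vstack([np.hstack([a[60:300,240:560],b[60:300,150:470]]),np.hstack([cv2.resize(w,(480,300)),np.zeros((300,160,3),np.uint8)])])
cv2.imwrite('pics/m2.png',im[:,:,::-1])
E
```

```text
[578.97184161 198.05445243 230.0288648 ] [ 3.14092151e+00  2.27882843e-03 -1.73174375e-02] [-0.17845148 -0.46504221 -1.19201492] [0.01337027 0.05073646 0.02227675] 12.202416542592282 58.636913895606995
```

View pics/m2.png

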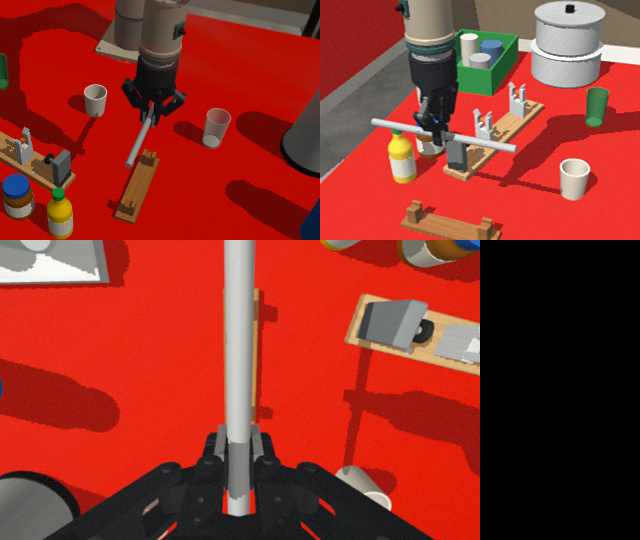

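Request:
{"op": "move_arm", "data": {"targets": "-1 0 1.5 0 0 0 0;-1 0 3 0 0 0 0;-1 0 3.8 0 0 0 0;-1 0 3.8 0 0 0 0;-1 0 3.8 0 0 0 0"}}

```text
clock: 4.83
eef_pos: [576.0, 36.2, 230.5]
tool_rot: [3.141, 0.002, -0.018]
force: [-0.4, 0.0, -2.6]
width: 12.1
gripper_force: 58.6
```

Request:
{"op": "move_arm", "data": {"targets": "-1 0 3.8 0 0 0 0;-1 0 3.8 0 0 0 0;-1 0 3.8 0 0 0 0;-1 0 3.8 0 0 0 0;-1 0 3 0 0 0 0"}}

```text
clock: 5.25
eef_pos: [572.0, -148.0, 230.7]
tool_rot: [3.14, 0.002, -0.021]
force: [0.2, -1.2, -0.7]
width: 11.7
gripper_force: 58.7
```

Request:
{"op": "move_arm", "data": {"targets": "-1 0 2 0 0 0 0;-1 0 1.5 0 0 0 0;-1 0 0 0 0 0 -5;-1 0 0 0 0 0 -7;-1 0 0 0 0 0 -7"}}

```text
clock: 5.67
eef_pos: [571.7, -179.7, 230.2]
tool_rot: [-3.141, 0.002, 0.318]
force: [-0.3, -0.7, -1.0]
width: 12.0
gripper_force: 58.7
```

Request:
{"op": "move_arm", "data": {"targets": "-1 0 0 0 0 0 -7;-1 0 0 0 0 0 -7;-1 0 0 0 0 0 -7;-1 0 0 0 0 0 -7;-1 0 0 0 0 0 -7"}}

```text
clock: 6.08
eef_pos: [571.9, -179.2, 230.4]
tool_rot: [-3.14, 0.001, 0.93]
force: [-0.4, 0.2, -1.5]
width: 12.0
gripper_force: 58.7
```

Request:
{"op": "move_arm", "data": {"targets": "-1 0 0 0 0 0 -7;-1 0 0 0 0 0 -7;-1 0 0 0 0 0 -5;-1 0 0 0 0 0 -3.5;-1 0 0 0 0 0 0"}}

```text
clock: 6.5
eef_pos: [571.9, -179.2, 230.4]
tool_rot: [-3.14, 0.0, 1.318]
force: [0.7, 1.2, -1.9]
width: 11.8
gripper_force: 58.7
```

```bash
python3 - <<'E'
from h import *
w=snap('wrist','pics/w3.png')['color']
s=read_state(); print(s['eef_pos'],s['tool_rot'],s['force'],s['width'])
cv2.imwrite('pics/w3b.png',cv2.resize(w,(800,500),interpolation=cv2.INTER_CUBIC)[:,:,::-1])
E
```

```text
[ 572.04233477 -179.15675929  230.51569153] [-3.13986166e+00  3.74491893e-04  1.31500780e+00] [ 0.81503532 -0.42680653 -1.74505121] 12.273927465560213
```

View pics/w3b.png

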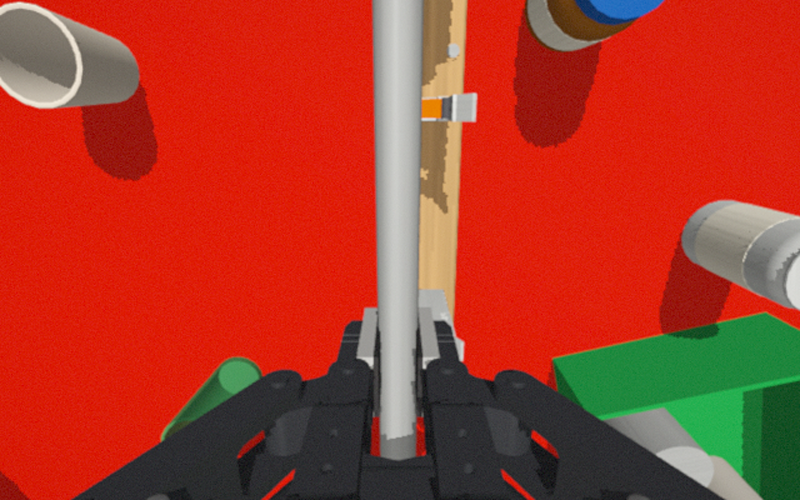

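The wrist view shows the rod vertical at column 398. The right-hand base edge runs (467,0)–(456,290), and clip b's +x prong top is at about (466,107) with the orange jaw to its left.

```bash
cat > m3.py <<'E'
exec(open('fit.py').read().split('print(\'buf\'')[0])
W=load('pics/w3.png')
obs=[o for i,o in enumerate(obs) if i!=4]
r=least_squares(res,r.x); print('fit',r.x,np.degrees(r.x[2]));print(r.fun.reshape(-1,2).round(1))
k=lambda u,v:(u/1.25,v/1.25)
E=[atz(W,*k(*q),18) for q in [(467,1),(462,150),(456,290)]]
print(np.round(E,1)); v=E[0]-E[2]; print('edge ang',np.degrees(np.arctan2(-v[0],v[1])))
th=np.arctan2(-v[0],v[1]); yd=np.array([-np.sin(th),np.cos(th)]); xd=np.array([np.cos(th),np.sin(th)])
T=[atz(W,*k(*q),120)[:2] for q in [(477,94),(477,121),(455,94),(455,121)]]
print('clip tops', [((t-E[1][:2])@xd+35,t@yd) for t in T]); 
cy=np.mean([t@yd for t in T])-85; x0=E[1][:2]@xd-35
print('seat',x0*xd+cy*yd)
s=read_state(); z=s['eef_pos'][2]+19
for q in [(398,2),(398,300)]: print('rod',atz(W,*k(*q),z))
A,B=[atz(W,*k(*q),z) for q in [(398,2),(398,300)]]; print('rod ang',np.degrees(np.arctan2(-(A-B)[0],(A-B)[1])), np.degrees(s['tool_rot'][2])-90)
E
python3 m3.py
```

```text
scene [442.48811713 200.63863303  50.        ] [717.6079656  195.52608584  50.        ] 275.1673475645173 [580.04804137 198.08235944  50.        ] -1.0646039058615335
side [441.61555375 200.63678413  50.        ] [716.45837056 194.54616843  50.        ] 274.91029364331996 [579.03696216 197.59147628  50.        ] -1.2694873073924982
[ 5.87552621e+02 -1.81964646e+02 -2.53393514e-01] -14.51837891391449
[[-0.5 -1.8]
 [ 2.7 -2.4]
 [ 0.7 -2.2]
 [ 1.5 -1.5]
 [-5.3 -2.4]
 [-1.  -0.6]
 [-0.9 -0.7]]
fit [ 5.90830809e+02 -1.81198552e+02 -2.37327977e-01] -13.59789146903978
[[-1.5 -0.3]
 [ 1.4 -1.1]
 [ 1.2 -2.2]
 [-0.4 -1.8]
 [-1.  -0.3]
 [-1.2 -0.1]]
[[ 665.4  -33.5   18. ]
 [ 638.9 -142.8   18. ]
 [ 606.8 -270.2   18. ]]
edge ang -13.912069903656105
clip tops [(np.float64(26.82367543043769), np.float64(55.087587260870016)), (np.float64(27.60085139512388), np.float64(39.90151033146253)), (np.float64(13.849888836731605), np.float64(55.22291518802779)), (np.float64(14.367916271623656), np.float64(40.03894857729481))]
seat [ 592.32552824 -185.28681424]
rod [599.68215269 -74.02426859 249.51569153]
rod [ 577.50564124 -159.82510329  249.51569153]
rod ang -14.49180451172653 -14.655602786067575
```

Request:
{"op": "move_arm", "data": {"targets": "-1 0 1.2 0 0 0 -0.8;-1 0 0.9 0 0 0 0;-1 0 0 2 0 0 0;-1 0 0 3 0 0 0;-1 0 0 2.5 0 0 0"}}

```text
clock: 6.97
eef_pos: [593.2, -183.7, 155.0]
tool_rot: [3.142, 0.001, 1.329]
force: [-0.2, 0.2, -0.9]
width: 12.0
gripper_force: 58.7
```

Request:
{"op": "move_arm", "data": {"targets": "-1 0 0 1.5 0 0 0;-1 0 0 0 0 0 0;-1 0 0 0 0 0 0"}}

```text
clock: 7.22
eef_pos: [592.7, -183.4, 140.5]
tool_rot: [-3.139, 0.0, 1.33]
force: [0.3, -0.9, -1.1]
width: 11.9
gripper_force: 58.7
```

```bash
python3 - <<'E'
from h import *
w=snap('wrist','pics/w4.png')['color'];a=snap('scene','pics/s4.png')['color'];b=snap('side','pics/d4.png')['color']
s=read_state(); print(s['eef_pos'],s['tool_rot'],s['force'],s['width'])
c=lambda i,f:cv2.resize(i,None,fx=f,fy=f,interpolation=cv2.INTER_CUBIC)
top=np.hstack([c(a[135:255,180:330],2.6667),c(b[125:245,260:410],2.6667)])
im=np.vstack([top,np.hstack([c(w[0:140,200:440],2),np.zeros((280,320,3),np.uint8)])]);print(im.shape)
cv2.imwrite('pics/m4.png',im[:,:,::-1])
E
```

```text
[ 594.59273239 -183.65192685  142.77206145] [3.13885858e+00 2.92979563e-04 1.33090010e+00] [ 0.2550389   0.52736429 -0.78161178] 11.945456225192201
(600, 800, 3)
```

View pics/m4.png

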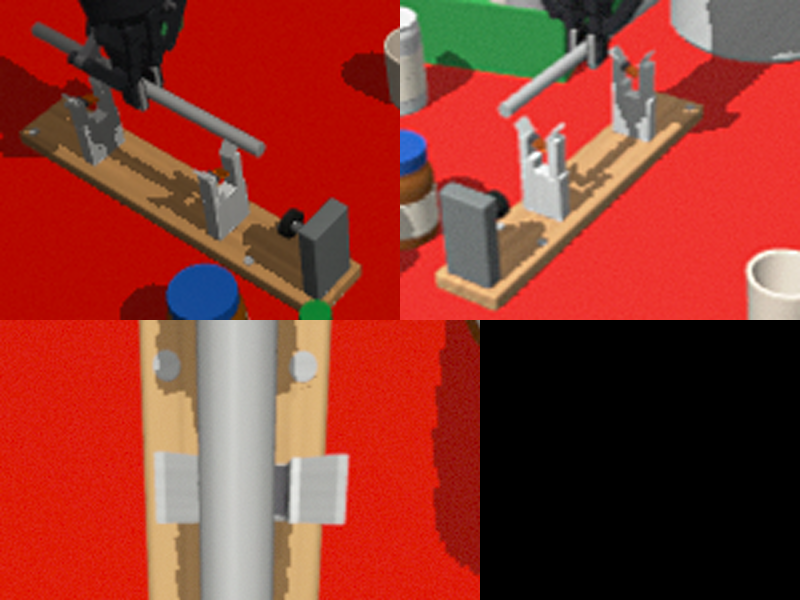

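```bash
python3 - <<'E'
from h import *
W=load('pics/w4.png'); k=lambda u,v:(200+u/2,(v-320)/2)
s=read_state();e=s['eef_pos'];yaw=s['tool_rot'][2]
tx=np.array([np.cos(yaw),np.sin(yaw)]);ty=np.array([np.sin(yaw),-np.cos(yaw)])
print(ray(W,320,200)[1], 'tx,ty rel. to TCP')
def q(n,u,v,z):
    p=atz(W,*k(u,v),z)[:2]-e[:2]; print(n,np.round([p@tx,p@ty],1))
for v in(322,598): q('baseL',*( (139,v) if v==322 else (150,v)),18); q('baseR',*((329,v) if v==322 else (320,v)),18)
q('screwL',167,365,18);q('screwR',302,365,18)
for v in(322,485,598):
  q('rodL',{322:197,485:198,598:202}[v],v,e[2]+19); q('rodR',{322:276,485:275,598:272}[v],v,e[2]+19)
for n,u,v in [('Lout',154,453),('Lout',157,522),('Lin',165,453),('Rin',292,458),('Rout',348,455),('Rout',346,524),('Rmid',292,522)]: q(n,u,v,120)
E
```

```text
[-0.07054497 -0.30707934 -0.94908898] tx,ty rel. to TCP
baseL [142.7 -36.6]
baseR [142.6  32.1]
baseL [ 43.6 -36.9]
baseR [43.6 32.8]
screwL [128.8 -27. ]
screwR [128.8  22.8]
rodL [108.3  -7.8]
rodR [108.3   5.3]
rodL [82.8 -8.2]
rodR [82.8  5.6]
rodL [62.8 -7.8]
rodR [62.8  5.4]
Lout [ 91.2 -20.8]
Lout [ 75.6 -20.7]
Lin [ 91.2 -18.2]
Rin [90.1 11.8]
Rout [90.7 25. ]
Rout [75.1 25.4]
Rmid [75.6 12.2]
```

Request:
{"op": "move_arm", "data": {"targets": "-1 0 0 1.5 0 0 0;-1 0 0 1 0 0 0;-1 0 0 0.7 0 0 0;-1 0 0 0 0 0 0;-1 0 0 0 0 0 0"}}

```text
clock: 7.78
eef_pos: [593.5, -183.1, 109.2]
tool_rot: [-3.141, 0.0, 1.332]
force: [0.3, 0.3, -1.9]
width: 12.4
gripper_force: 58.7
```

```bash
python3 - <<'E'
from h import *
w=snap('wrist','pics/w5.png')['color'];a=snap('scene','pics/s5.png')['color'];b=snap('side','pics/d5.png')['color']
s=read_state(); print(s['eef_pos'],s['tool_rot'],s['force'],s['width'])
c=lambda i,f:cv2.resize(i,None,fx=f,fy=f,interpolation=cv2.INTER_CUBIC)
top=np.hstack([c(a[150:240,190:290],4)[:300],c(b[130:220,285:385],4)[:300]])
im=np.vstack([top,c(w[0:100,190:457],3)[:,:800]]);print(im.shape)
cv2.imwrite('pics/m5.png',im[:,:,::-1])
E
```

```text
[ 594.09525269 -183.20912906  109.90362233] [3.14045459e+00 6.92495266e-06 1.33158750e+00] [-0.34884519 -0.13863374 -0.54357672] 12.028615957948052
(600, 800, 3)
```

View pics/m5.png

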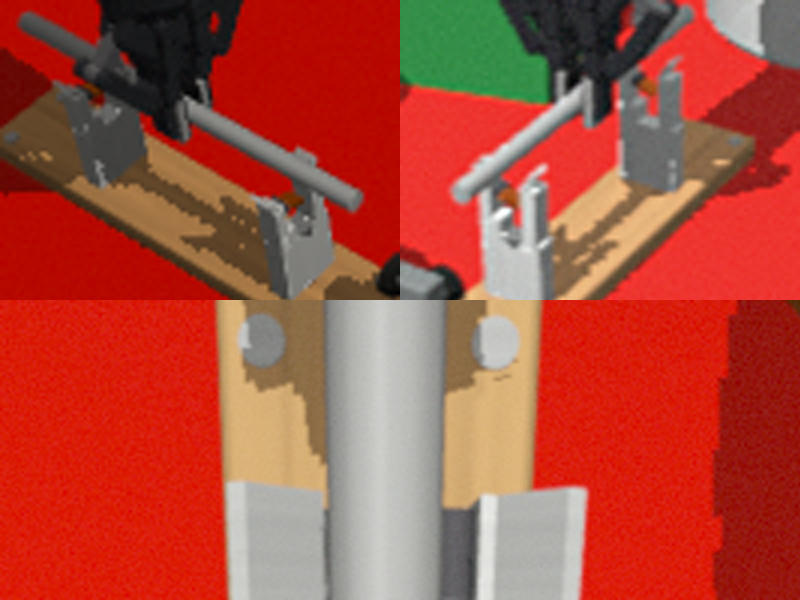

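Request:
{"op": "move_arm", "data": {"targets": "-1 0 0.24 0 0 0 0;-1 0 0 0.5 0 0 0;-1 0 0 0.5 0 0 0;-1 0 0 0 0 0 0"}}

```text
clock: 8.27
eef_pos: [595.1, -183.3, 98.1]
tool_rot: [-3.14, -0.0, 1.332]
force: [0.1, -0.3, -1.8]
width: 11.9
gripper_force: 58.7
```

Request:
{"op": "move_arm", "data": {"targets": "-1 0 0 0.3 0 0 0;-1 0 0 0.3 0 0 0;-1 0 0 0.3 0 0 0;-1 0 0 0 0 0 0"}}

```text
clock: 8.6
eef_pos: [595.4, -183.5, 89.5]
tool_rot: [-3.14, -0.0, 1.332]
force: [0.1, 1.0, -2.0]
width: 12.4
gripper_force: 58.7
```

Request:
{"op": "move_arm", "data": {"targets": "-1 0 0 0.3 0 0 0;-1 0 0 0.3 0 0 0;-1 0 0 0 0 0 0"}}

```text
clock: 8.85
eef_pos: [596.3, -183.7, 85.9]
tool_rot: [3.141, -0.0, 1.332]
force: [-2.9, 1.4, 11.3]
width: 12.0
gripper_force: 60.2
```

Request:
{"op": "move_arm", "data": {"targets": "-1 0 0 0.3 0 0 0;-1 0 0 0.3 0 0 0;-1 0 0 0 0 0 0"}}

```text
clock: 9.1
eef_pos: [595.8, -183.6, 83.5]
tool_rot: [3.141, -0.0, 1.332]
force: [-10.8, 3.3, 31.5]
width: 12.3
gripper_force: 62.2
```

Request:
{"op": "move_arm", "data": {"targets": "-1 0 0 -0.6 0 0 0;-1 0 -0.15 0 0 0 0;-1 0 0 0.2 0 0 0;-1 0 0 0 0 0 0"}}

```text
clock: 9.43
eef_pos: [595.8, -183.6, 84.7]
tool_rot: [3.138, -0.0, 1.332]
force: [-3.6, 1.5, 19.2]
width: 11.9
gripper_force: 61.2
```

Request:
{"op": "move_arm", "data": {"targets": "-1 0 0 0.2 0 0 0;-1 0 0 0.2 0 0 0;-1 0 0 0 0 0 0"}}

```text
clock: 9.68
eef_pos: [594.5, -183.2, 80.7]
tool_rot: [3.141, -0.0, 1.333]
force: [-5.3, 1.1, 16.8]
width: 11.8
gripper_force: 60.9
```

Request:
{"op": "move_arm", "data": {"targets": "-1 0 -0.05 0.2 0 0 0;-1 0 0 0.2 0 0 0;-1 0 0 0 0 0 0"}}

```text
clock: 9.93
eef_pos: [593.7, -182.9, 74.9]
tool_rot: [-3.141, 0.0, 1.333]
force: [-3.4, 2.1, 10.1]
width: 12.1
gripper_force: 61.0
```

Request:
{"op": "move_arm", "data": {"targets": "-1 0 0 0.2 0 0 0;-1 0 0 0.2 0 0 0;-1 0 0 0 0 0 0"}}

```text
clock: 10.18
eef_pos: [593.8, -182.8, 70.8]
tool_rot: [-3.141, -0.0, 1.332]
force: [-2.0, 2.0, 10.9]
width: 11.8
gripper_force: 61.4
```

Request:
{"op": "move_arm", "data": {"targets": "-1 0 0 0.2 0 0 0;-1 0 0 0.2 0 0 0;-1 0 0 0 0 0 0"}}

```text
clock: 10.43
eef_pos: [592.4, -183.1, 67.5]
tool_rot: [-3.139, 0.0, 1.331]
force: [-5.3, 1.5, 10.2]
width: 12.2
gripper_force: 61.1
```

Going down smoothly at ~10 N. About 11 mm to go.

Request:
{"op": "move_arm", "data": {"targets": "-1 0 0 0.2 0 0 0;-1 0 0 0.2 0 0 0;-1 0 0 0 0 0 0"}}

```text
clock: 10.68
eef_pos: [592.0, -183.9, 62.3]
tool_rot: [-3.138, 0.001, 1.33]
force: [-5.9, -1.7, 8.3]
width: 12.1
gripper_force: 60.8
```

Request:
{"op": "move_arm", "data": {"targets": "-1 0 0 0.2 0 0 0;-1 0 0 0.2 0 0 0;-1 0 0 0 0 0 0"}}

```text
clock: 10.93
eef_pos: [591.8, -184.3, 57.7]
tool_rot: [-3.138, 0.001, 1.329]
force: [-3.1, -1.1, 2.8]
width: 12.2
gripper_force: 60.4
```

Request:
{"op": "move_arm", "data": {"targets": "-1 0 0 0.2 0 0 0;-1 0 0 0.1 0 0 0;-1 0 0 0 0 0 0"}}

```text
clock: 11.18
eef_pos: [592.2, -184.4, 56.1]
tool_rot: [-3.139, 0.001, 1.33]
force: [-6.8, -1.0, 14.3]
width: 12.2
gripper_force: 61.7
```

Request:
{"op": "move_arm", "data": {"targets": "-1 0 -0.1 0.1 0 0 0;-1 0 0 0 0 0 0;-1 0 0 -0.15 0 0 0;-1 0 0 0 0 0 0;-1 0 0 0 0 0 0"}}

```text
clock: 11.6
eef_pos: [592.2, -184.4, 56.2]
tool_rot: [-3.141, 0.001, 1.33]
force: [-5.0, -3.0, 9.2]
width: 12.1
gripper_force: 61.0
```

```bash
python3 - <<'E'
from h import *
w=snap('wrist','pics/w6.png')['color'];a=snap('scene','pics/s6.png')['color'];b=snap('side','pics/d6.png')['color']
s=read_state(); print(s['eef_pos'],s['tool_rot'],s['force'],s['width'])
c=lambda i,f:cv2.resize(i,None,fx=f,fy=f,interpolation=cv2.INTER_CUBIC)
top=np.hstack([c(a[155:230,190:315],3.2)[:240],c(b[130:205,275:400],3.2)[:240]])
im=np.vstack([top,c(w[0:120,190:457],3)[:,:800]]);print(im.shape)
cv2.imwrite('pics/m6.png',im[:,:,::-1])
E
```

```text
[ 592.20722328 -184.36478333   56.20779029] [-3.14088151e+00  1.37331419e-03  1.33003319e+00] [-5.68724152 -2.91822194  9.56243454] 12.16207605787575
(600, 800, 3)
```

View pics/m6.png

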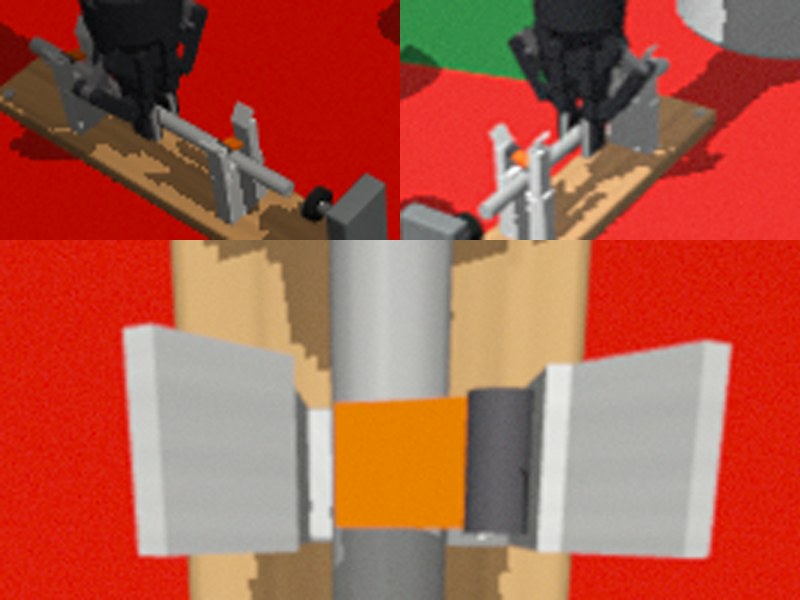

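Jaw b (orange) is shut above the rod, and the rod is level in the slot with its end short of the buffer. Now I'll slide it slowly.

Request:
{"op": "move_arm", "data": {"targets": "-1 0.3 0 -0.07 0 0 0;-1 0.4 0 0 0 0 0;-1 0.4 0 0 0 0 0;-1 0.3 0 0 0 0 0;-1 0 0 0 0 0 0"}}

```text
clock: 12.17
eef_pos: [595.5, -171.1, 56.4]
tool_rot: [-3.141, 0.002, 1.33]
force: [-3.2, -3.8, 5.7]
width: 12.0
gripper_force: 60.7
```

Request:
{"op": "move_arm", "data": {"targets": "-1 0.2 0 0 0 0 0;-1 0.1 0 0 0 0 0;-1 0 0 0 0 0 0;-1 0 0 0 0 0 0"}}

```text
clock: 12.5
eef_pos: [596.1, -169.0, 56.5]
tool_rot: [-3.141, 0.003, 1.33]
force: [-3.9, -4.6, 6.0]
width: 11.7
gripper_force: 60.7
```

Request:
{"op": "move_arm", "data": {"targets": "-1 0.2 0 0 0 0 0;-1 0.1 0 0 0 0 0;-1 0 0 0 0 0 0;-1 0 0 0 0 0 0"}}

```text
clock: 12.83
eef_pos: [596.7, -166.3, 56.5]
tool_rot: [-3.141, 0.003, 1.329]
force: [-4.5, -5.2, 6.8]
width: 11.6
gripper_force: 60.7
```

Request:
{"op": "move_arm", "data": {"targets": "-1 0.2 0 0 0 0 0;-1 0 0 0 0 0 0;-1 0 0 0 0 0 0"}}

```text
clock: 13.08
eef_pos: [597.2, -164.4, 56.5]
tool_rot: [-3.141, 0.003, 1.329]
force: [-4.5, -5.1, 6.1]
width: 12.0
gripper_force: 60.7
```

Request:
{"op": "move_arm", "data": {"targets": "-1 0.2 0 0 0 0 0;-1 0 0 0 0 0 0;-1 0 0 0 0 0 0"}}

```text
clock: 13.33
eef_pos: [597.7, -162.5, 56.6]
tool_rot: [-3.141, 0.003, 1.329]
force: [-4.2, -5.4, 6.8]
width: 12.3
gripper_force: 60.7
```

Request:
{"op": "move_arm", "data": {"targets": "-1 0.2 0 0 0 0 0;-1 0 0 0 0 0 0;-1 0 0 0 0 0 0"}}

```text
clock: 13.58
eef_pos: [598.1, -161.0, 56.5]
tool_rot: [-3.141, 0.004, 1.329]
force: [-3.7, -6.1, 5.8]
width: 11.8
gripper_force: 60.7
```

Request:
{"op": "move_arm", "data": {"targets": "-1 0.2 0 0 0 0 0;-1 0 0 0 0 0 0;-1 0 0 0 0 0 0"}}

```text
clock: 13.83
eef_pos: [598.4, -159.6, 56.6]
tool_rot: [-3.141, 0.004, 1.329]
force: [-4.6, -7.2, 6.7]
width: 11.8
gripper_force: 60.7
```

Request:
{"op": "move_arm", "data": {"targets": "-1 0.2 0 0 0 0 0;-1 0 0 0 0 0 0;-1 0 0 0 0 0 0"}}

```text
clock: 14.08
eef_pos: [598.8, -158.3, 56.5]
tool_rot: [-3.141, 0.005, 1.329]
force: [-5.4, -8.3, 5.9]
width: 12.3
gripper_force: 60.7
```

Request:
{"op": "move_arm", "data": {"targets": "-1 0.2 0 0 0 0 0;-1 0 0 0 0 0 0;-1 0 0 0 0 0 0"}}

```text
clock: 14.33
eef_pos: [599.1, -157.0, 56.5]
tool_rot: [-3.141, 0.006, 1.328]
force: [-4.7, -9.2, 6.2]
width: 12.0
gripper_force: 60.7
```

Request:
{"op": "move_arm", "data": {"targets": "-1 0.2 0 0 0 0 0;-1 0 0 0 0 0 0;-1 0.2 0 0 0 0 0;-1 0 0 0 0 0 0;-1 0 0 0 0 0 0"}}

```text
clock: 14.75
eef_pos: [599.7, -154.3, 56.5]
tool_rot: [-3.141, 0.007, 1.327]
force: [-5.3, -10.9, 5.3]
width: 11.5
gripper_force: 60.7
```

Request:
{"op": "move_arm", "data": {"targets": "-1 0.2 0 0 0 0 0;-1 0 0 0 0 0 0;-1 0.15 0 0 0 0 0;-1 0 0 0 0 0 0;-1 0 0 0 0 0 0"}}

```text
clock: 15.17
eef_pos: [600.3, -152.2, 56.6]
tool_rot: [-3.141, 0.008, 1.327]
force: [-5.5, -13.6, 5.5]
width: 11.9
gripper_force: 60.6
```

```bash
python3 - <<'E'
from h import *
w=snap('wrist','pics/w7.png')['color'];a=snap('scene','pics/s7.png')['color'];b=snap('side','pics/d7.png')['color']
s=read_state(); print(s['eef_pos'],s['tool_rot'],s['force'],s['width'])
f=np.array(s['force']);y=s['tool_rot'][2];print('axial',f[0]*np.cos(y)+f[1]*np.sin(y))
c=lambda i,k:cv2.resize(i,None,fx=k,fy=k,interpolation=cv2.INTER_CUBIC)
top=np.hstack([c(a[155:245,190:320],3.0769)[:270,:400],c(b[130:220,275:405],3.0769)[:270,:400]])
im=np.vstack([top[:270],c(w[0:110,190:457],3)[:330,:800]]);print(im.shape)
cv2.imwrite('pics/m7.png',im[:,:,::-1])
E
```

```text
[ 600.29555456 -152.24134511   56.51965211] [-3.14141784  0.00841479  1.32682316] [ -5.77535018 -13.90921001   6.0714921 ] 11.870572529685028
axial -14.892394725904857
(600, 800, 3)
```

View pics/m7.png

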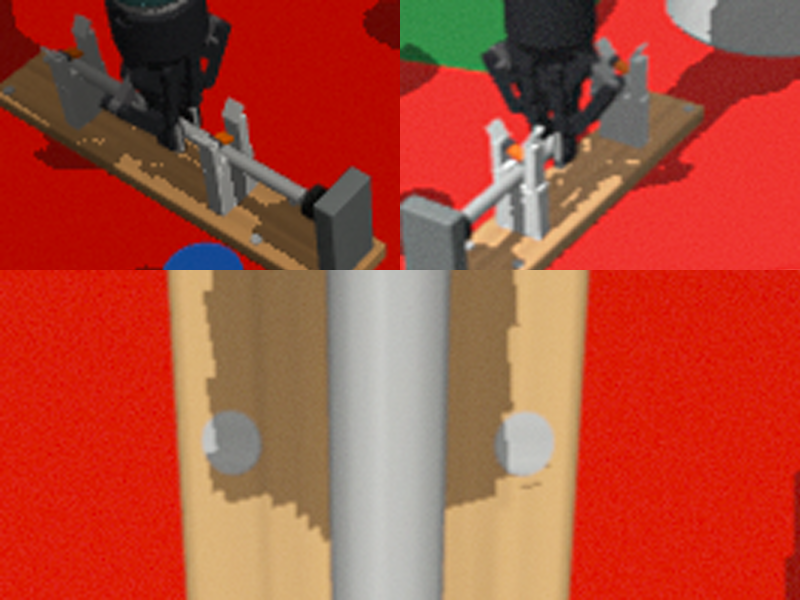

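Both jaws are shut, and the rod end is against the pad, which is pushed toward the bracket. I'll check the pad's travel numerically between the before and after pictures.

```bash
python3 - <<'E'
from h import *
sx=np.array([.970,-.241]);sy=np.array([.241,.970])
for n,box in [('s',(275,320,200,245)),('d',(275,320,190,225))]:
    d=load(f'pics/{n}7.png'); 
    w=lambda y:np.r_[np.array([591.5,-183.5])+sy*y,75]
    P=[proj(d,w(y)) for y in(162,172)]; v=P[1]-P[0]; L=np.linalg.norm(v); v/=L; print(n,P,'px/10mm',L)
    prof=[]
    for k in '067':
        f=f'pics/{n}{k}.png'; im=cv2.imread(f)
        m=(im.max(2)<45); ys,xs=np.nonzero(m[box[2]:box[3],box[0]:box[1]]); xs=xs+box[0];ys=ys+box[2]
        t=(np.c_[xs,ys]-P[0])@v; u=(np.c_[xs,ys]-P[0])@[-v[1],v[0]]; k2=(np.abs(u)<14)&(np.abs(t)<30)
        t=t[k2];u=u[k2]
        e=[t[(u>=a)&(u<a+2)].min().round(1) if ((u>=a)&(u<a+2)).any() else None for a in range(-12,12,2)]
        print(k,len(t),[None if q is None else float(q) for q in e], t.mean().round(2))
E
```

```text
s [array([287.02880817, 217.68311296]), array([290.23188402, 219.50447245])] px/10mm 3.684704237157301[ WARN:0@0.234] global loadsave.cpp:275 findDecoder imread_('pics/s0.png'): can't open/read file: check file path/integrity
Traceback (most recent call last):
AttributeError: 'NoneType' object has no attribute 'max'
```

```bash
python3 - <<'E'
from h import *
from scipy.ndimage import shift
def W(y): return np.r_[np.array([591.5,-183.5])+np.array([.241,.970])*y,75]
for n in 'sd':
    d=load(f'pics/{n}7.png'); P=[proj(d,W(y)) for y in(162,172)]; v=P[1]-P[0]
    g=[cv2.imread(f'pics/{n}{k}.png').max(2).astype(float) for k in '567']
    c=P[0]; 
    # dark pad pixels (brightness<70) ; best shift along v (in mm) for edges of pad
    x0,y0=int(c[0])-11,int(c[1])-11
    for i,nm in ((0,'5'),(1,'6'),(2,'7')):
        G=g[i][y0:y0+26,x0:x0+28]; m=G<40; ys,xs=np.nonzero(m)
        t=((np.c_[xs+x0,ys+y0]-c)@v)/(v@v)*10; u=((np.c_[xs+x0,ys+y0]-c)@np.array([-v[1],v[0]]))/np.linalg.norm(v)
        print(n,nm,m.sum(),'mean mm',t.mean().round(1),'p5,p50,p95',np.percentile(t,[5,50,95]).round(1))
        if n=='s': print('\n'.join(''.join('#' if q<25 else '+' if q<50 else '-' if q<90 else '.' for q in r) for r in G)) if i>0 else 0
E
```

```text
s 5 60 mean mm 7.2 p5,p50,p95 [-3.   4.5 29.3]
s 6 59 mean mm 6.9 p5,p50,p95 [-3.1  4.4 30.7]
............................
............................
............................
............................
............................
............................
............................
.............--.............
-...........++++-...........
...........++++##+..........
..........+++#####..........
.........-#++####-..........
.........+####.---..........
........-####-.---..........
.......-+####----..........-
.......-+####++-..........--
........+######---.......---
.........-+###+.++--....----
..........--+--.+++--..-----
................-++++-------
................-++++-------
................-++++-------
................-+++++------
................-+++++------
................-+++++------
................-+++++------
s 7 54 mean mm 16.2 p5,p50,p95 [ 7.2 14.  31.7]
............................
............................
............................
............................
............................
............................
............................
............................
-...........................
.--.............---.........
..--...........-+++-........
....--.......-+++###........
.......-.....++####-........
.......--..--++###..........
.......-----+####..........-
........----####..........--
.........-.-####--.......---
...........-####++-.....----
...........-+###+++--..-----
............-+##+++++-------
.............--++++++-------
....-..........--+++++------
................-+++++------
................-+++++------
................-+++++------
..........-.....-+++++------
d 5 19 mean mm 1.3 p5,p50,p95 [-4.5  0.5  9. ]
d 6 20 mean mm 0.4 p5,p50,p95 [-4.4 -0.   6.8]
d 7 5 mean mm 8.6 p5,p50,p95 [ 5.4  8.7 12.4]
```

Request:
{"op": "move_arm", "data": {"targets": "-1 0 0 0 0 0 0;-1 0 0 0 0 0 0;-1 0 0 0 0 0 0;-1 0 0 0 0 0 0;-1 0 0 0 0 0 0"}}

```text
clock: 15.73
eef_pos: [600.3, -152.3, 56.5]
tool_rot: [-3.141, 0.008, 1.327]
force: [-5.7, -13.0, 6.4]
width: 12.3
gripper_force: 60.6
```

```bash
python3 -c "
from cell import order; print(order.finish_job())"
```

```text
the job is handed in; nothing more can be done
None
```

The job is handed in at 15.7 s, with no verdict shown: the rod is in both clips with the jaws looking shut over it, and the arm is still holding the buffer in about 10 mm (half way, roughly 9–10 N by my estimate); the yellow ring itself was hidden from view, and I touched none of the other things on the table.

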